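Open the dry-block heater and move its tube block to the cooling plate

ROBOT

A 6-joint arm with a two-finger parallel gripper is mounted at the origin on the work surface. World frame = base frame: x ahead of the robot, y to its left, z up, the work surface at z = 0. Lengths are in m, angles in rad, forces in N, time in s.
With the tool pointing down it reaches from about 0.35 to 0.775 m from the base axis. Payload 5.5 kg.
Tool frame: the origin (TCP) lies between the finger pads; the fingertips stand 17 mm ahead of it and the grasp point (between the pads) lies 2 mm behind it (env.finger_overhang is the distance from the TCP to the fingertips, in m); z points along the fingers, y is the direction in which the jaws open and shut (so a half turn about z gives the same grasp; the last joint's range is limited). The gripper opens to 85 mm and grips with 20 to 120 N. Pads are 22 mm wide; open, the fingers measure 114 mm over their backs; the gripper's body (76 mm by 85 mm) begins 54 mm behind the grasp point. The pads swing forward as they close: fully open they stand 13 mm farther back than shut.
Start: joints at [0.992, 0.313, 0.046, 1.304, 0, 1.431], TCP at [0.244, 0.521, 0.248] pointing down, gripper open.
Joint ranges: [-2.76, 2.76], [-0.86, 1.69], [-1.03, 1.26], [-2.2, 2.34], [-1.47, 1.5], [-3.14, 3.14]. Speed limits (rad/s): [2.57, 2.57, 3.14, 3.14, 3.14, 3.14].

INTERFACE

Orientations are given as a unit quaternion [w, x, y, z].
In Python, from workcell import env gives the robot as it stands. The module is installed in compiled form; this text tells all that it offers.
- The arm moves only by the tool arm_command, never from a script. Its argument "moves" is a list of rows, each a list of 5 numbers: the closure, from 0 (fully open) to 1 (shut), then the shift along the tool's x, y, z in mm, then the turn about the tool's z in rad. In form: [[fingers, dx, dy, dz, turn], ...]. A call has 1 to 12 rows; each row is the pose to reach, as a shift and turn from the pose commanded when the call began, along the tool's axes at that moment; what a row does not reach only later rows make up. A row lasts 1/10 s, in which the tool goes at most 50 mm and 8.59 degrees, less where a joint would pass 70% of its speed; a pose out of reach is approached as far as the arm can. A call with a gripper value outside its range is refused whole. The fingers move at their own pace and stop on an object; "squeeze" is the grip in N (left out, the last holds). Time passes only in rows, so rows that repeat a pose let the fingers close. It gives the time, the measured TCP pose, the force and the opening at its end, in the units of the state.
- env.get_state(): the state, without advancing time (a new reading comes with each control period).
- env.read_camera(name): name is "scene" or "top" or "wrist"; returns (picture, depth): 480x640x3 uint8, blue, green, red; 480x640 float32, m along the optical axis (not along the pixel's ray), 0 where there is no reading.
- env.get_calibration(name): a dict with "fx", "fy", "cx", "cy" (pixels), "pose" (4x4, takes a point from camera to world coordinates). Camera axes: x right, y down, z forward; pixel columns grow to the right and rows downward; lengths in m; the calibration is good to about 2 mm. A picture is of the moment at which its call begins: read the wrist's pose just before it. get_calibration takes no time and is no camera call; for the wrist camera it gives the pose at the moment of the call.
- env.hand_in(): hands the job in, once; it reports no verdict.
The state is a dict: "clock": time; "joint_pos": joint angles; "qvel": joint speeds; "tau": joint torques, N m; "tcp_pos": TCP position; "orientation": TCP orientation; "wrist_force": force on the tool from outside, world axes, zero at the start; "ft_torque": the same for the moment, N m; "finger_gap": finger opening in m.
Only numpy, scipy, OpenCV 4.12 (cv2) and the standard library are available. Lean on these libraries where they do the work, as an engineer would, in place of code of your own. Each camera call takes 0.05 s, during which the arm holds its last target. There are 200 camera calls.

TASK

Press the release button on the front of the dry-block heater so that its clear lid springs fully open by itself. Then lift the metal tube block out by its handle and set it down upright in the middle of the cooling plate, without dropping it; leave the lid open and the tube rack, stand and bottle where they are.

Things in the scene. Friction and masses are not known exactly. Their poses are not given: they have to be found in the camera images.
- heater: dry-block heater, fixed to the bench: white box 190 x 150 mm, 75 mm high, with a square well, and a dark console (150 mm wide, flat top 70 mm high, from 86 to 150 mm in front of the well's centre) on its front. Origin: on the bench under the centre of the well; x points from the console to the lid's hinge (the front faces -x), y to its left, z up. The well (92 x 70 mm, floor 30 mm above the bench) is covered by the lid
- release_top (a point): centre of the top of the white release button, an oblong cap 26 mm (heater x) by 40 mm (heater y) on the console, standing 16 mm proud of it, at 127 mm in front of the well's centre and 86 mm above the bench. It is pressed straight down, 7 mm to its stop; 1.5 N starts it, 5 N bottoms it, and at about 4 mm the lid's latch lets go. It springs back when let go
- release (a joint): how far the release button is pressed, m: 0 out, 0.007 fully down
- lid (a joint): angle of the heater's lid, rad: 0 shut and latched, 1.85 at its open stop. The lid is a clear plastic hood with a grey rim, 175 mm deep, 150 mm wide and 45 mm high, hinged at the heater's rear edge (94 mm behind the well's centre, 75 mm above the bench); shut, its top is 120 mm above the bench. Once unlatched a damped spring swings it up and away from the front in about 1 s and holds it at the stop, leaning back, up to 260 mm above the bench
- lid_edge (a point): middle of the lower front edge of the lid (the edge above the console when shut)
- block: loose aluminium tube block, 80 (x) x 60 (y) x 44 mm high, 0.3 to 0.55 kg, standing in the heater's well with about 5 mm of play all round, its top level with the heater's top (75 mm above the bench) and its black handle standing above that, under the lid. Origin: centre of its underside; z up
- block_grip (a point): centre of the bar of the block's black handle: the bar is 60 mm long (block x), 14 mm wide (block y) and 14 mm high, its centre 73 mm above the block's underside and 29 mm above the block's top, carried by two posts at its ends. Grip it across its 14 mm width (fingers closing along block y)
- plate: cooling plate, a flat grooved slab of grey anodised aluminium fixed to the bench, 160 (x) x 140 (y) mm and 12 mm thick, to the left or right of the heater. Origin: centre of its underside
- rack: bystander: red tube rack with some tubes, 150 x 85 mm, 95 mm high, loose, on the other side of the heater from the plate. Origin: centre of its underside
- stand: bystander: green tube stand, 100 x 60 mm, 130 mm high, loose, far left. Origin: centre of its underside
- bottle: bystander: closed bottle 64 mm in diameter, about 150 mm high, loose, far right. Origin: centre of its underside
Mind the look-alikes: they are no part of the job. There is more than one size of the plate; the one meant has the size given above.

How it is judged:
By the outcome, as a careful person would: the job done as asked, in the order asked, and still so for the second after the job is handed in, with the robot touching nothing.
It also fails if it takes over 51 s, if anything falls off the work surface, if the arm or the gripper's body presses on something with over 40 N, if the wrist force passes 120 N, or if a joint passes its speed limit or range.

## Working session

There is one attempt and no reset: what is moved stays moved. The work goes in short steps, Python scripts to look and compute and a tool call to move; the robot and the scene stay as the last step left them, time stands still between calls to the robot, and variables do not carry over. Pictures are saved under pics/ and viewed, about 8 in all and at most 12, crops included, and the job is handed in when it is done.

Besides the shell and the picture viewer there is one more tool, called as name([rows], argument=value, ...), one row to a line, values as JSON. arm_command: Moves the arm, as the interface text tells. Its arguments: {"type":"object","properties":{"moves":{"type":"array","items":{"type":"array","items":{"type":"number"}}},"squeeze":{"type":"number"}},"required":["moves"]}

```bash
mkdir -p pics; python3 - <<'E'
from workcell import env
import cv2,numpy as np
for n in("top","scene"):
    p,d=env.read_camera(n); cv2.imwrite(f"pics/{n}0.png",p); np.save(f"pics/{n}0.npy",d)
    c=env.get_calibration(n); print(n,c["fx"],c["cx"],c["cy"],np.round(c["pose"],3).tolist())
s=env.get_state(); print(s)
E
```

```text
top 516.915654985402 317.2199864609899 244.03230480719202 [[0.023, -0.992, 0.126, 0.339], [-0.999, -0.026, -0.021, -0.049], [0.024, -0.126, -0.992, 1.339], [0.0, 0.0, 0.0, 1.0]]
scene 460.29602481937144 317.46161818769957 240.84030304446287 [[-0.578, 0.49, -0.652, 1.19], [0.816, 0.35, -0.461, 0.437], [0.002, -0.798, -0.602, 0.734], [0.0, 0.0, 0.0, 1.0]]
{'clock': 0.1, 'joint_pos': array([ 9.92387521e-01,  3.13938153e-01,  4.50654463e-02,  1.30361775e+00,
       -3.37467636e-05,  1.43122507e+00]), 'qvel': array([-0.00090049, -0.00048923,  0.00176399, -0.00099232,  0.00136542,
       -0.00107678]), 'tau': array([ 3.29362891e-03, -4.81727457e+01,  2.99242687e+01,  1.27500945e-02,
       -5.54054168e-05, -3.08811502e-05]), 'tcp_pos': array([0.24406492, 0.52013576, 0.24747962]), 'orientation': array([-2.81801067e-04,  2.17662279e-01,  9.76023778e-01, -7.98995711e-04]), 'wrist_force': array([ 0.32110371, -0.24757407,  0.71844658]), 'ft_torque': array([-0.07635087, -0.01248184, -0.03796604]), 'finger_gap': 0.08533299218191022}
```

View pics/top0.png

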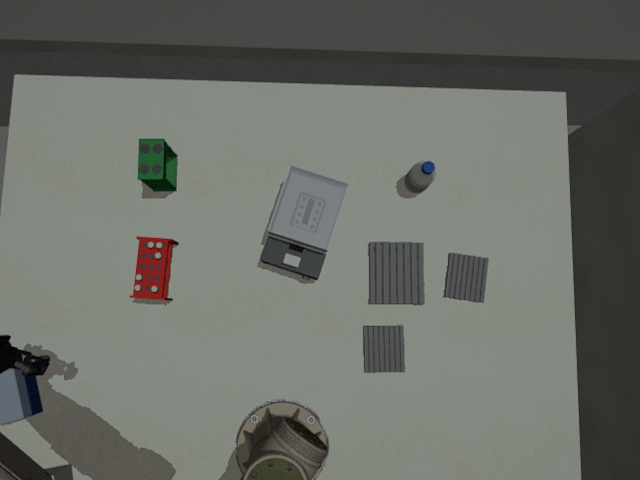

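View pics/scene0.png

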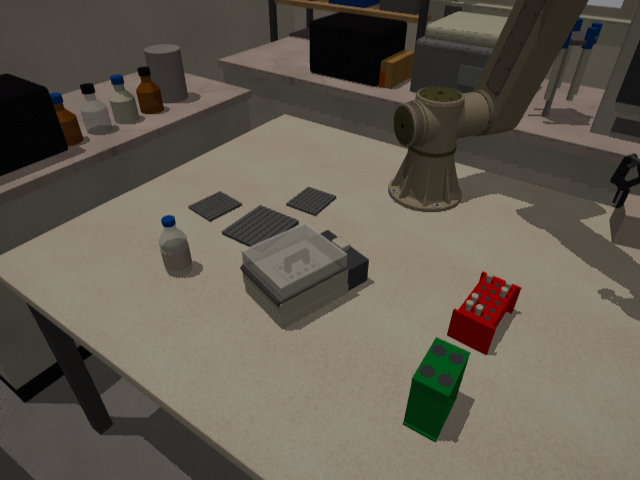

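The top view shows the heater at about (303,222), its button at (292,260), and three grooved plates: A (396,273), B (466,277) and C (384,348). A looks the largest. Next I'll measure all three plates and the heater, and take an enlarged crop.

```bash
cat > h.py <<'E'
import cv2,numpy as np
from workcell import env
def ray(c,px,z):
    px=np.atleast_2d(px).astype(float); T=c["pose"]
    d=np.c_[(px[:,0]-c["cx"])/c["fx"],(px[:,1]-c["cy"])/c["fy"],np.ones(len(px))]@T[:3,:3].T
    return T[:3,3]+d*((z-T[2,3])/d[:,2])[:,None]
def rect(c,mask,z,near):
    n,l,st,ce=cv2.connectedComponentsWithStats(mask.astype(np.uint8))
    i=l[near[1],near[0]]
    if i==0: print("miss",near); return
    k=cv2.findContours((l==i).astype(np.uint8),cv2.RETR_EXTERNAL,cv2.CHAIN_APPROX_NONE)[0]
    k=max(k,key=len)[:,0]
    w=ray(c,k,z)[:,:2]*1000
    r=cv2.minAreaRect(w.astype(np.float32)); return np.round(r[0],1),np.round(r[1],1),round(r[2],1),st[i].tolist(),cv2.boxPoints(r).round().tolist()
E
python3 - <<'E'
from h import *
p=cv2.imread("pics/top0.png"); d=np.load("pics/top0.npy"); c=env.get_calibration("top")
g=p.max(2); print([p[y,x].tolist() for x,y in((396,273),(466,277),(384,348),(292,260),(275,250),(300,180),(430,300),(308,210))])
m=cv2.morphologyEx((g<115).astype(np.uint8),cv2.MORPH_CLOSE,np.ones((3,3)))
for q in((396,273),(466,277),(384,348)): print("plate",rect(c,m,.012,q))
print("console",rect(c,(g<75).astype(np.uint8),.07,(275,252)))
print("button",rect(c,(p.min(2)>130).astype(np.uint8),.086,(292,260)))
T=c["pose"]
for q in((292,260),(275,250),(308,210),(300,180),(396,273)):
    z=d[q[1],q[0]]; print(q,(T[:3,:3]@[(q[0]-c["cx"])/c["fx"]*z,(q[1]-c["cy"])/c["fy"]*z,z]+T[:3,3]).round(3))
a=cv2.resize(p[150:385,240:500],None,fx=3,fy=3,interpolation=cv2.INTER_NEAREST)[:600]; a=cv2.resize(p[155:385,240:500],(680,600),interpolation=cv2.INTER_CUBIC); cv2.imwrite("pics/crop.png",a)
E
```

```text
[[60, 59, 58], [56, 58, 57], [61, 61, 59], [134, 139, 133], [65, 65, 62], [128, 126, 121], [130, 139, 133], [109, 105, 99]]
plate (array([ 438.8, -280.2]), array([160.9, 144.4]), 1.0, [368, 242, 57, 63, 3481], [[357.0, -209.0], [360.0, -354.0], [520.0, -351.0], [518.0, -207.0]])
plate (array([ 431.4, -461.6]), array([106.5, 118.6]), 82.9, [443, 253, 46, 50, 1860], [[366.0, -507.0], [484.0, -522.0], [497.0, -416.0], [379.0, -401.0]])
plate (array([ 246.5, -250. ]), array([116.9, 104.4]), 1.3, [363, 325, 42, 48, 1921], [[187.0, -199.0], [189.0, -304.0], [306.0, -301.0], [304.0, -196.0]])
console (array([467.2, -14.5]), array([149.1,  84.3]), 73.4, [261, 232, 66, 48, 1654], [[406.0, -74.0], [486.0, -98.0], [529.0, 45.0], [448.0, 69.0]])
button (array([458.7, -12.7]), array([33.9, 20.8]), 73.4, [284, 254, 16, 12, 122], [[444.0, -26.0], [464.0, -32.0], [474.0, 1.0], [454.0, 6.0]])
(292, 260) [ 0.458 -0.014  0.088]
(275, 250) [0.483 0.029 0.069]
(308, 210) [ 0.576 -0.05   0.122]
(300, 180) [ 0.649 -0.029  0.12 ]
(396, 273) [ 0.438 -0.28   0.015]
```

View pics/crop.png

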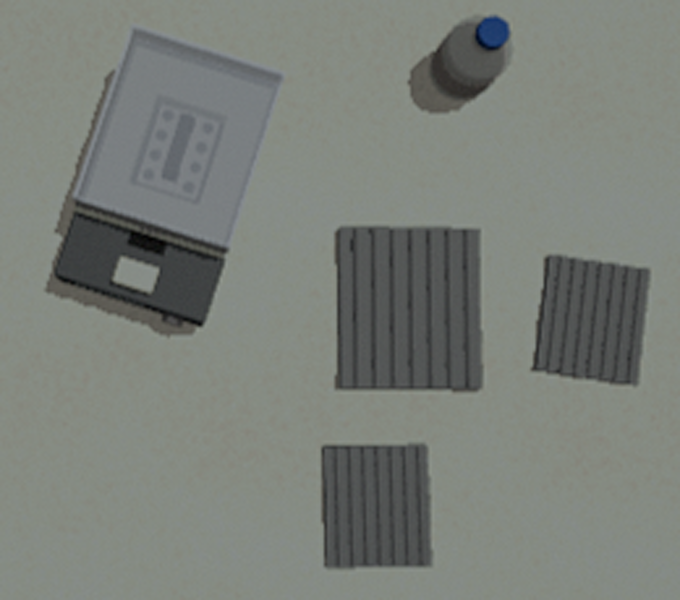

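Plate A measures 161 x 144 mm at (439,-280), which fits 160 x 140. B and C are about 118 x 105 mm look-alikes. The enlarged crop confirms A. The heater's x axis points at -16.6°, and its button is at (459,-13). The implied well centre of about (581,-49) matches the block seen through the lid.

```bash
cat >> h.py <<'E'
from scipy.spatial.transform import Rotation as Ro
def go(x,y,z,yaw_y):
    """tool shift (mm) and turn to bring the TCP to x,y,z (mm), tool y at yaw_y deg (mod 180)"""
    s=env.get_state(); q=s["orientation"]; R=Ro.from_quat(np.r_[q[1:],q[0]]).as_matrix()
    d=R.T@(np.array([x,y,z])-1000*s["tcp_pos"])
    a=np.degrees(np.arctan2(R[1,1],R[0,1])); t=(yaw_y-a+90)%180-90
    print("shift",d.round(1),"turn",round(-np.radians(t),3),"yaw now",a.round(2),"tilt z",R[:,2].round(3),"tcp",(1000*s["tcp_pos"]).round(1),"F",s["wrist_force"].round(1),"gap",round(s["finger_gap"],4),"t",s["clock"],"q",s["joint_pos"].round(2))
E
python3 -c "
from h import *
go(454,-11.5,247,73.4)"
```

```text
shift [-415.9 -392.1    1.1] turn -0.149 yaw now 64.86 tilt z [-0.001 -0.001 -1.   ] tcp [244.1 520.1 247.5] F [ 0.3 -0.2  0.7] gap 0.0853 t 0.1 q [ 0.99  0.31  0.05  1.3  -0.    1.43]
```

arm_command([
  [1, -15, -14, 0, -0.02],
  [1, -50, -47, 0, -0.05],
  [1, -85, -80, 0, -0.08],
  [1, -120, -113, 0, -0.11],
  [1, -155, -146, 0, -0.149],
  [1, -190, -179, 0, -0.149],
  [1, -225, -212, 0, -0.149],
  [1, -260, -245, 0, -0.149],
  [1, -295, -278, 0, -0.149],
  [1, -330, -311, 0, -0.149],
  [1, -365, -344, 0, -0.149],
  [1, -400, -377, 0, -0.149],
])

```text
clock: 1.3
tcp_pos: [0.4463, 0.0074, 0.2481]
orientation: [-0.0, 0.145, 0.99, 0.0]
wrist_force: [0.8, 0.6, 0.1]
finger_gap: -0.0002
```

arm_command([
  [1, -10, -10, 0, 0],
  [1, -16, -15, 0, 0],
  [1, -16, -15, 0, 0],
  [1, -16, -15, 0, 0],
])

```text
clock: 1.7
tcp_pos: [0.4567, -0.0084, 0.2481]
orientation: [-0.0, 0.144, 0.99, 0.0]
wrist_force: [0.6, -0.0, 0.2]
finger_gap: -0.0001
```

```bash
python3 -c "
from h import *
go(454,-11.5,110,73.4)"
```

```text
shift [  1.6  -3.8 138.1] turn 0.001 yaw now 73.48 tilt z [-0.001  0.001 -1.   ] tcp [456.7  -8.4 248.1] F [ 0.6 -0.   0.2] gap -0.0001 t 1.7 q [-0.19  0.09 -0.24  1.25  0.    0.09]
```

arm_command([
  [1, 1.5, -4, 20, 0],
  [1, 1.5, -4, 55, 0],
  [1, 1.5, -4, 90, 0],
  [1, 1.5, -4, 120, 0],
  [1, 1.5, -4, 136, 0],
  [1, 1.5, -4, 139, 0],
  [1, 1.5, -4, 142, 0],
  [1, 1.5, -4, 144, 0],
  [1, 1.5, -4, 146, 0],
])

```text
clock: 2.6
tcp_pos: [0.4556, -0.0129, 0.1033]
orientation: [0.001, 0.144, 0.99, -0.0]
wrist_force: [-0.1, 0.4, -0.7]
finger_gap: -0.0001
```

arm_command([
  [1, 0, 0, 1, 0],
  [1, 0, 0, 2, 0],
  [1, 0, 0, 3, 0],
  [1, 0, 0, 3, 0],
])

```text
clock: 3.0
tcp_pos: [0.4555, -0.013, 0.0997]
orientation: [0.001, 0.144, 0.99, 0.0]
wrist_force: [2.3, 3.3, 3.8]
finger_gap: 0.0
```

```bash
python3 - <<'E'
from h import *
go(454,-11.5,99,73.4)
p,d=env.read_camera("scene"); cv2.imwrite("pics/s1.png",p[100:400,150:550]);d=d[100:400,150:550]
d0=np.load("pics/scene0.npy")[100:400,150:550]; print((abs(d-d0)[80:210,80:230]>.03).sum())
E
```

```text
shift [1.9 1.  0.7] turn -0.0 yaw now 73.39 tilt z [ 0.002  0.    -1.   ] tcp [455.5 -13.   99.7] F [2.3 3.3 3.8] gap 0.0 t 3.0 q [-0.21  0.19 -0.5   0.88  0.    0.08]
1941
```

arm_command([
  [1, 0, 0, 1, 0],
  [1, 0, 0, 2, 0],
  [1, 0, 0, 2, 0],
])

```text
clock: 3.35
tcp_pos: [0.4551, -0.0132, 0.0974]
orientation: [0.0, 0.144, 0.99, -0.0]
wrist_force: [1.4, 0.2, 4.0]
finger_gap: -0.0
```

```bash
python3 - <<'E'
from h import *
go(454,-11.5,99,73.4)
p,d=env.read_camera("scene"); cv2.imwrite("pics/s2.png",p[100:400,150:550])
E
```

```text
shift [ 1.6  1.4 -1.6] turn -0.0 yaw now 73.39 tilt z [ 0.001 -0.    -1.   ] tcp [455.1 -13.2  97.4] F [1.4 0.2 4. ] gap -0.0 t 3.35 q [-0.21  0.19 -0.51  0.87 -0.    0.08]
```

View pics/s2.png

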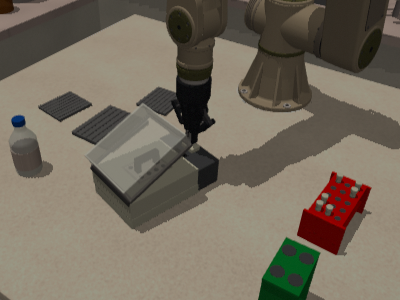

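The lid is swinging up, with its front edge at about (135,110) in the crop. I'll back off the button and open the fingers.

arm_command([
  [1, 0, 0, -10, 0],
  [1, 10, 0, -40, 0],
  [0.3, 20, 0, -80, 0],
  [0, 20, 0, -120, 0],
  [0, 20, 0, -150, 0],
  [0, 20, 0, -150, 0],
  [0, 20, 0, -150, 0],
  [0, 20, 0, -150, 0],
])

```text
clock: 4.2
tcp_pos: [0.4344, -0.0072, 0.246]
orientation: [-0.002, 0.144, 0.99, 0.0]
wrist_force: [-0.4, 0.4, 0.6]
finger_gap: 0.0848
```

```bash
python3 - <<'E'
from h import *
s=env.get_state();cw=env.get_calibration("wrist");pw,dw=env.read_camera("wrist")
pt,dt=env.read_camera("top"); cv2.imwrite("pics/t2.png",pt);np.save("pics/t2.npy",dt)
ps,_=env.read_camera("scene")
np.save("pics/w2.npy",dw); cv2.imwrite("pics/w2.png",pw); print(np.round(cw["pose"],3),cw["fx"],cw["cx"],cw["cy"])
im=np.hstack([cv2.resize(pw,(400,300)),ps[100:400,150:550]])
im=np.vstack([im,np.hstack([cv2.resize(pt[130:310,220:460],(400,300)),np.zeros((300,400,3),np.uint8)])])
cv2.imwrite("pics/m2.png",im); go(571,-46,247,73.4)
E
```

```text
[[ 0.288  0.909  0.301  0.355]
 [ 0.958 -0.273 -0.091  0.017]
 [-0.     0.315 -0.949  0.372]
 [ 0.     0.     0.     1.   ]] 347.550732671826 316.68770341475124 240.48508237697735
shift [-141.8    1.8   -1.5] turn -0.0 yaw now 73.39 tilt z [-0.003  0.001 -1.   ] tcp [434.6  -7.2 245.9] F [0.6 1.3 0.2] gap 0.0851 t 4.35 q [-0.2   0.05 -0.29  1.24 -0.    0.09]
```

View pics/m2.png

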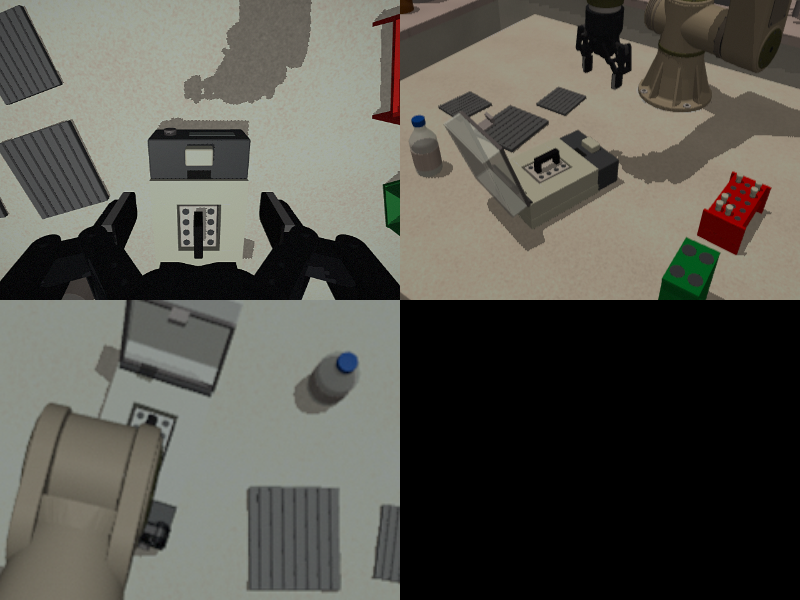

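The lid is fully open. In the wrist view the black handle is at about (317,376) full-scale. I'll measure it from the depth points at bar height.

```bash
python3 - <<'E'
from h import *
c=env.get_calibration("wrist");p=cv2.imread("pics/w2.png");d=np.load("pics/w2.npy");T=c["pose"]
v,u=np.mgrid[:480,:640]
P=np.stack([(u-c["cx"])/c["fx"]*d,(v-c["cy"])/c["fy"]*d,d],-1)@T[:3,:3].T+T[:3,3]
roi=(u>270)&(u<370)&(v>310)&(v<420)
bar=roi&(P[...,2]>.103)&(P[...,2]<.125)&(p.max(2)<60)
n,l,st,ce=cv2.connectedComponentsWithStats(bar.astype(np.uint8)); print(st.tolist())
i=1+st[1:,4].argmax(); q=P[l==i]; print("z",np.percentile(q[:,2],[5,50,95]).round(4))
b=q[q[:,2]>np.percentile(q[:,2],50)-.003]
print("bar top depth",cv2.minAreaRect((b[:,:2]*1000).astype(np.float32)))
dark=(p.max(2)<45)&roi
print("bar by ray",rect(c,dark,.111,(317,365)))
blk=roi&(P[...,2]>.065)&(P[...,2]<.085)&(p.max(2)<200)
print("top z",np.median(P[...,2][blk]))
for q in((317,340),(317,360),(317,380),(317,400),(300,360),(345,360)):print(q,p[q[1],q[0]],P[q[1],q[0]].round(4))
E
```

```text
[[0, 0, 640, 480, 306365], [310, 356, 15, 58, 835]]
z [0.1067 0.1097 0.1108]
bar top depth ((576.6629638671875, -49.47060012817383), (13.18393611907959, 60.54314422607422), 73.6225357055664)
bar by ray (array([563.8, -45.7]), array([13.1, 82.5]), 73.7, [310, 338, 15, 76, 1063], [[522.0, -40.0], [602.0, -64.0], [605.0, -51.0], [526.0, -28.0]])
top z 0.07464044075655202
(317, 340) [ 7 10 12] [ 0.5477 -0.0407  0.0783]
(317, 360) [0 2 3] [ 0.5483 -0.0409  0.1081]
(317, 380) [17 13 15] [ 0.568  -0.0468  0.1097]
(317, 400) [8 6 4] [ 0.5905 -0.0535  0.109 ]
(300, 360) [157 167 172] [ 0.5686 -0.0651  0.0735]
(345, 360) [148 159 161] [ 0.5812 -0.021   0.0743]
```

The bar centre is (576.7,-49.5) with its top at 0.110 m. Its size of 60.5 x 13.2 mm matches the description, and the tool's y axis should sit at 73.6°.

```bash
python3 -c "
from h import *
go(576.7,-49.5,103,73.6)"
```

```text
shift [-1.487e+02  1.000e-01  1.425e+02] turn -0.004 yaw now 73.39 tilt z [-0.003  0.001 -1.   ] tcp [434.6  -7.2 245.9] F [0.6 1.3 0.2] gap 0.0851 t 4.35 q [-0.2   0.05 -0.29  1.24 -0.    0.09]
```

arm_command([
  [0, -20, 0, 0, -0.004],
  [0, -60, 0, 0, -0.004],
  [0, -100, 0, 0, -0.004],
  [0, -130, 0, 0, -0.004],
  [0, -146, 0, 20, -0.004],
  [0, -148.5, 0, 50, -0.004],
  [0, -148.5, 0, 80, -0.004],
  [0, -148.5, 0, 105, -0.004],
  [0, -148.5, 0, 115, -0.004],
  [0, -148.5, 0, 115, -0.004],
])

```text
clock: 5.35
tcp_pos: [0.5763, -0.0494, 0.1301]
orientation: [-0.002, 0.142, 0.99, 0.0]
wrist_force: [-0.0, 0.1, -0.8]
finger_gap: 0.0853
```

```bash
python3 -c "
from h import *
go(576.7,-49.5,103,73.6)"
```

```text
shift [-0.6  0.  27.1] turn 0.0 yaw now 73.62 tilt z [-0.005  0.001 -1.   ] tcp [576.3 -49.4 130.1] F [-0.   0.1 -0.8] gap 0.0853 t 5.35 q [-0.22  0.38 -0.15  1.04  0.    0.06]
```

arm_command([
  [0, -0.5, 0, 12, 0],
  [0, -0.5, 0, 22, 0],
  [0, -0.5, 0, 27, 0],
  [0, -0.5, 0, 27, 0],
  [0.4, -0.5, 0, 27, 0],
  [0.7, -0.5, 0, 27, 0],
  [1, -0.5, 0, 27, 0],
  [1, -0.5, 0, 27, 0],
  [1, -0.5, 0, 27, 0],
  [1, -0.5, 0, 27, 0],
  [1, -0.5, 0, 27, 0],
], squeeze=70)

```text
clock: 6.45
tcp_pos: [0.5786, -0.0499, 0.1057]
orientation: [0.0, 0.142, 0.99, 0.0]
wrist_force: [-0.6, 1.1, 3.1]
finger_gap: 0.0124
```

arm_command([
  [1, 0, 0, -2, 0],
  [1, 0, 0, -5, 0],
  [1, 0, 0, -10, 0],
  [1, 0, 0, -15, 0],
  [1, 0, 0, -20, 0],
  [1, 0, 0, -20, 0],
])

```text
clock: 7.05
tcp_pos: [0.579, -0.05, 0.1263]
orientation: [0.001, 0.142, 0.99, -0.0]
wrist_force: [-0.4, -0.1, -3.3]
finger_gap: 0.0124
```

arm_command([
  [1, 0, 0, -10, 0],
  [1, 0, 0, -30, 0],
  [1, 0, 0, -50, 0],
  [1, 0, 0, -70, 0],
  [1, 0, 0, -85, 0],
  [1, 0, 0, -95, 0],
  [1, 0, 0, -100, 0],
  [1, 0, 0, -100, 0],
])

```text
clock: 7.85
tcp_pos: [0.5786, -0.05, 0.2259]
orientation: [0.0, 0.142, 0.99, 0.0]
wrist_force: [0.0, 0.8, -4.1]
finger_gap: 0.0125
```

```bash
python3 - <<'E'
from h import *
go(438.8,-280.5,220,91)
c=env.get_calibration("wrist");p,d=env.read_camera("wrist");cv2.imwrite("pics/w3.png",p)
ps,_=env.read_camera("scene")
cv2.imwrite("pics/m3.png",np.hstack([cv2.resize(p,(400,300)),ps[60:360,150:550]]))
T=c["pose"];v,u=np.mgrid[:480,:640]
P=np.stack([(u-c["cx"])/c["fx"]*d,(v-c["cy"])/c["fy"]*d,d],-1)@T[:3,:3].T+T[:3,3]
m=(abs(P[...,2]-.195)<.02)&(abs(u-317)<90)&(v>250)&(v<440)&(p.max(2)>90);q=P[m]
if m.sum()>50:
    A=np.c_[q[:,:2],np.ones(len(q))];print(m.sum(),"plane",np.linalg.lstsq(A,q[:,2],rcond=None)[0].round(3),np.median(q[:,2]),cv2.minAreaRect((q[:,:2]*1000).astype(np.float32)))
E
```

```text
shift [  69.1 -260.6    5.7] turn -0.303 yaw now 73.62 tilt z [ 0.001 -0.    -1.   ] tcp [578.6 -50.  225.9] F [ 0.   0.8 -4.1] gap 0.0125 t 7.85 q [-0.22  0.33  0.02  1.25  0.    0.06]
3863 plane [-0.005  0.     0.197] 0.1941450908530677 ((578.6953735351562, -49.93151092529297), (60.18125915527344, 50.89406204223633), 73.76726531982422)
```

View pics/m3.png

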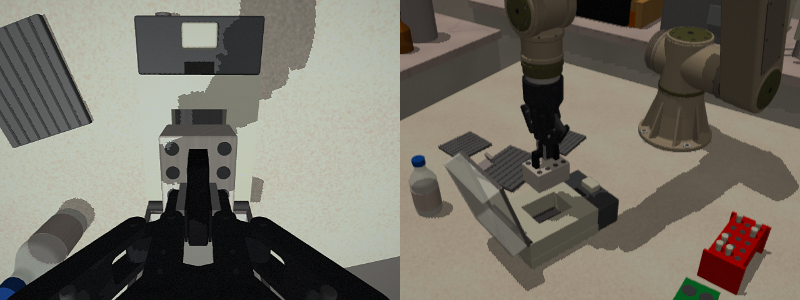

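The block hangs level in the grip (crop centre about (195,160)), and the lid stands open. My mask cut off the block's front edge, so I'll re-measure the block's offset in the hand.

```bash
python3 - <<'E'
from h import *
c=env.get_calibration("wrist");p,d=env.read_camera("wrist")
T=c["pose"];v,u=np.mgrid[:480,:640]
P=np.stack([(u-c["cx"])/c["fx"]*d,(v-c["cy"])/c["fy"]*d,d],-1)@T[:3,:3].T+T[:3,3]
m=(abs(P[...,2]-.194)<.005)&(abs(u-317)<90)&(v>170)&(v<440);q=P[m][:,:2]*1000-[578.6,-50]
a=np.radians(73.62-90);h=q@[np.cos(a),np.sin(a)];k=q@[-np.sin(a),np.cos(a)]
print("block x",np.percentile(h,[.5,99.5]),"y",np.percentile(k,[.5,99.5]))
E
```

```text
block x [-42.5336623   19.82711713] y [-29.56852822  29.77107144]
```

arm_command([
  [1, 3, -10, 0, -0.01],
  [1, 9, -35, 0, -0.04],
  [1, 18, -65, 0, -0.08],
  [1, 26, -95, 0, -0.12],
  [1, 34, -125, 0, -0.16],
  [1, 42, -155, 0, -0.2],
  [1, 50, -185, 0, -0.24],
  [1, 58, -215, 0, -0.27],
  [1, 64, -240, 0, -0.3],
  [1, 68, -255, 0, -0.303],
  [1, 69, -260, 0, -0.303],
  [1, 69, -260.5, 0, -0.303],
])

```text
clock: 9.2
tcp_pos: [0.438, -0.2808, 0.2249]
orientation: [-0.0, -0.008, 1.0, 0.0]
wrist_force: [0.1, -0.7, -4.3]
finger_gap: 0.0126
```

```bash
python3 -c "
from h import *
go(438.8,-280.5,86.7,91)
p,d=env.read_camera('wrist');cv2.imwrite('pics/w4.png',p)"
```

```text
shift [ -0.9   0.2 138.2] turn -0.002 yaw now 90.9 tilt z [-0.     0.001 -1.   ] tcp [ 438.  -280.8  224.9] F [ 0.1 -0.7 -4.3] gap 0.0126 t 9.2 q [-0.72  0.22 -0.14  1.21  0.   -0.74]
```

The block's centre sits 2 mm toward the robot from the TCP, so I'll shift -3 in tool x. Then I'll descend, slowly at the end.

arm_command([
  [1, -1, 0, 10, 0],
  [1, -3, 0, 35, 0],
  [1, -3, 0, 65, 0],
  [1, -3, 0, 95, 0],
  [1, -3, 0, 115, 0],
  [1, -3, 0, 126, 0],
  [1, -3, 0, 130, 0],
  [1, -3, 0, 132, 0],
  [1, -3, 0, 133, 0],
  [1, -3, 0, 134, 0],
  [1, -3, 0, 135, 0],
  [1, -3, 0, 135, 0],
])

```text
clock: 10.45
tcp_pos: [0.4419, -0.2805, 0.0906]
orientation: [0.0, -0.009, 1.0, -0.0]
wrist_force: [0.0, -0.5, -3.4]
finger_gap: 0.0123
```

arm_command([
  [1, 0, 0, 0.5, 0],
  [1, 0, 0, 1, 0],
  [1, 0, 0, 1, 0],
])

```text
clock: 10.75
tcp_pos: [0.4417, -0.2803, 0.0893]
orientation: [0.0, -0.009, 1.0, 0.0]
wrist_force: [-0.6, -0.2, -4.3]
finger_gap: 0.0122
```

arm_command([
  [1, 0, 0, 0.5, 0],
  [1, 0, 0, 1, 0],
  [1, 0, 0, 1.5, 0],
  [1, 0, 0, 1.5, 0],
])

```text
clock: 11.15
tcp_pos: [0.4417, -0.2803, 0.0877]
orientation: [0.0, -0.009, 1.0, 0.0]
wrist_force: [-0.2, -0.0, -4.2]
finger_gap: 0.0126
```

arm_command([
  [1, 0, 0, 0.5, 0],
  [1, 0, 0, 1, 0],
  [1, 0, 0, 1, 0],
])

```text
clock: 11.45
tcp_pos: [0.4417, -0.2803, 0.0877]
orientation: [0.0, -0.009, 1.0, -0.0]
wrist_force: [-3.2, 1.4, 5.9]
finger_gap: 0.0122
```

Force went from -4.2 N to +5.9 N, so the block is on the plate. I'll release it and then retreat upward.

arm_command([
  [0.8, 0, 0, 0, 0],
  [0.6, 0, 0, 0, 0],
  [0.3, 0, 0, 0, 0],
  [0, 0, 0, 0, 0],
  [0, 0, 0, 0, 0],
  [0, 0, 0, 0, 0],
])

```text
clock: 12.05
tcp_pos: [0.4417, -0.2803, 0.0867]
orientation: [-0.0, -0.009, 1.0, 0.0]
wrist_force: [0.1, -0.2, 0.3]
finger_gap: 0.0849
```

arm_command([
  [0, 0, 0, -5, 0],
  [0, 0, 0, -20, 0],
  [0, 0, 0, -50, 0],
  [0, 0, 0, -90, 0],
  [0, 0, 0, -130, 0],
  [0, 40, 0, -160, 0],
  [0, 80, 0, -165, 0],
  [0, 80, 0, -165, 0],
  [0, 80, 0, -165, 0],
])

```text
clock: 12.95
tcp_pos: [0.3614, -0.282, 0.2526]
orientation: [0.001, -0.008, 1.0, -0.001]
wrist_force: [0.5, 0.3, -0.2]
finger_gap: 0.0854
```

```bash
python3 - <<'E'
from h import *
go(438.8,-280.5,220,91)
p,d=env.read_camera("wrist");pt,_=env.read_camera("top");ps,_=env.read_camera("scene");c=env.get_calibration("wrist")
cv2.imwrite("pics/m5.png",np.vstack([np.hstack([cv2.resize(p,(400,300)),ps[100:400,150:550]]),np.hstack([cv2.resize(pt[60:360,100:500],(400,300)),cv2.resize(p[160:400,160:480],(400,300))])]))
T=c["pose"];v,u=np.mgrid[:480,:640]
P=np.stack([(u-c["cx"])/c["fx"]*d,(v-c["cy"])/c["fy"]*d,d],-1)@T[:3,:3].T+T[:3,3]
near=(abs(P[...,0]-.44)<.13)&(abs(P[...,1]+.28)<.12)&(d>0)
for n,a,b in(("block top",.050,.062),("bar",.085,.097),("plate",.009,.018)):
    m=near&(P[...,2]>a)&(P[...,2]<b); m=cv2.morphologyEx(m.astype(np.uint8),cv2.MORPH_OPEN,np.ones((3,3)))>0
    q=P[m]
    if len(q)>20: print(n,len(q),np.median(q[:,2]).round(4),cv2.minAreaRect((q[:,:2]*1000).astype(np.float32)))
E
```

```text
shift [-77.3   0.3  32.7] turn -0.002 yaw now 90.9 tilt z [ 0.002 -0.001 -1.   ] tcp [ 361.4 -282.   252.6] F [ 0.5  0.3 -0.2] gap 0.0854 t 12.95 q [-0.84  0.08 -0.23  1.26  0.   -0.85]
block top 3257 0.0549 ((439.9212646484375, -279.50115966796875), (79.64276123046875, 60.05221176147461), 1.101549506187439)
bar 876 0.0906 ((440.4549255371094, -279.7574768066406), (60.344852447509766, 13.463004112243652), 1.2366337776184082)
plate 10746 0.0109 ((438.3089294433594, -281.16143798828125), (159.5092315673828, 139.63636779785156), 0.8698642253875732)
```

View pics/m5.png

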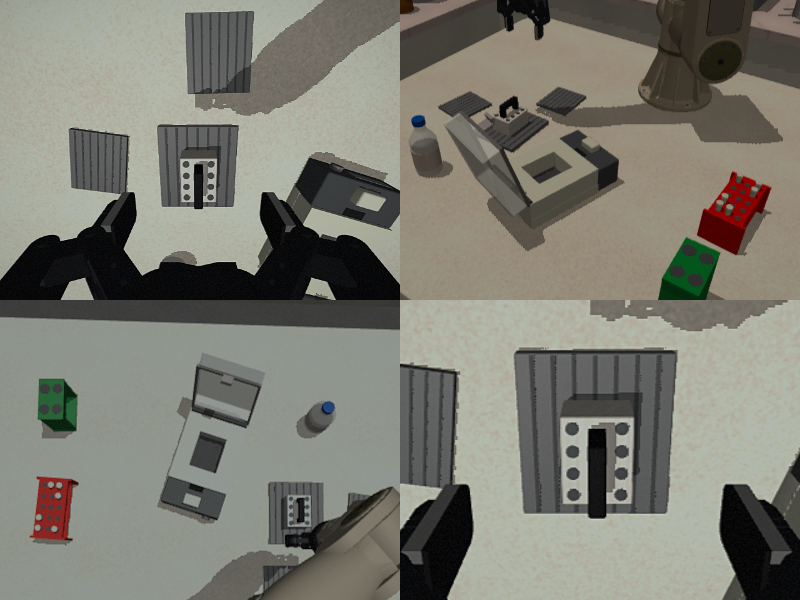

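The block stands upright and centred to about 2 mm on the large plate. The lid is open, and the rack, stand and bottle haven't moved. I'll hand it in.

```bash
python3 -c "
from workcell import env
print(env.hand_in())"
```

```text
the job is handed in; nothing more can be done
None
```

The job is done and handed in at about 13 s of the 51 s allowed. I pressed the release button with closed fingers at about 4 N, and the lid sprang fully open by itself. I then lifted the tube block by its handle and set it down on the 160 x 140 mm cooling plate.

- **Placement:** in the last check the block measured upright, with its top at 55 mm (56 mm expected). It was about 2 mm off the plate's centre and within 0.3° of its direction.
- **Surroundings:** the lid was still open, and by eye the rack, stand and bottle had not moved. The gripper was clear and touching nothing.
- **Small disagreement:** two measurements of the plate's centre differed by about 1 mm, which is within the camera calibration.

No checks failed.

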